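Balance the centrifuge rotor

TASK

Finish loading the half-filled centrifuge rotor so that it is balanced: straight across from each thing already in it there must sit its match. So the capped 50 ml tube goes opposite the capped tube, the narrow-bore adapter with the slim tube standing in it goes opposite the slim tube in its adapter, and the wide-bore adapter with the vial standing in it goes opposite the vial in its adapter, everything fully home and upright. The open 50 ml tube without a cap is not needed.

Things in the scene. Friction and masses are not known exactly. Their poses are not given: they have to be found in the camera images.
- rotor: Fixed aluminium six-place centrifuge rotor on a dark stand, 235 mm across; origin on the bench under its middle. Six open round cups (bore 32, outside 41 mm) 95 mm from the middle, every 60 degrees starting on its own +x; inner floor at z = 20 mm, rim at 62. Hub knob 70 mm high. Every second place is filled; each empty one is straight across from a filled one.
- loaded_tube: 50 ml tube with blue screw cap already in a place of the rotor (same kind as capped_tube, origin at its tip on the place's floor; its top 135 mm above the bench). Held fast.
- loaded_slim: Narrow-bore adapter (white, collar 32 mm wide) with a slim 15 mm sample tube fixed in it, already in a place of the rotor. Origin at the centre of the adapter's underside, on the place's floor, z up; the adapter's top 96 mm, the tube's top 152 mm above the bench. Held fast.
- loaded_vial: Wide-bore adapter (white, collar 38 mm wide) with a white-capped vial fixed in it, already in a place of the rotor. Origin at the centre of the adapter's underside, on the place's floor, z up; the adapter's top 96 mm, the vial's top 123 mm above the bench. Held fast.
- capped_tube: 50 ml tube with blue screw cap, 115 mm high, about 45 g, upright (leaning up to 3 degrees) in a wide well (42 mm deep, floor 4 mm above the bench) of a fixed aluminium block 46 mm high. Body 29 mm wide, lower end conical, cap 35 mm wide from 98 to 115 mm. Origin at its lower tip, z towards the cap. Belongs across from loaded_tube, its tip on the floor of the place.
- slim_adapter: White plastic adapter, 76 mm high, about 40 g, upright on the bench. Body 28.4 mm wide (bottom tapers to 19), collar 32 mm wide from 57 to 76 mm with two grey lines. Narrow bore 17.6 mm, floor 20 mm above the underside, mouth flared to 27 mm. Origin: centre of the underside, z up. Belongs across from loaded_slim; 34 mm then stand above the rim.
- vial_adapter: White plastic adapter, 76 mm high, about 50 g, upright on the bench. Body 28.4 mm wide (bottom tapers to 19), collar 38 mm wide from 52 to 76 mm with two grey lines. Wide shallow bore 25 mm, floor 52 mm above the underside, mouth flared to 33 mm. Origin: centre of the underside, z up. Belongs across from loaded_vial; 34 mm then stand above the rim.
- slim_tube: Slim open sample tube, 15 mm wide, 112 mm high, about 12 g, round lower end, upright (leaning up to 4 degrees) in the narrow well (42 mm deep, floor 4 mm above the bench) of the aluminium block. Origin at its lower end, z up. Belongs in slim_adapter, 56 mm deep; 56 mm then stand above the adapter.
- vial: Small vial with white screw cap, 51 mm high, about 15 g, body 22 mm wide up to 38 mm, cap 20 mm wide above, standing on the bench. Origin at the centre of its underside, z up. Goes into vial_adapter: 24 mm deep, 27 mm of it then stand above the adapter.
- open_tube: 50 ml tube without a cap (open, 29 mm wide, 112 mm high) in the aluminium block's other wide well, 65 mm from the capped one. Origin at its lower tip. Not needed; it is held fast.
Things that resemble listed ones, but are neither listed nor needed, are in the scene too. What is shaped like the slim_adapter but red or turquoise is not meant.

How it is judged:
At the end, for the whole second after the job is handed in: All at rest; tube and both adapters upright (0.12 rad) on floors of places (5 mm in height, 8 mm in radius), each 190 mm (within 9) from its loaded match; slim tube and vial on the bore floors of their adapters (5 mm, centred within 6 mm, 0.2 rad) (horizontal distance between capped_tube and rotor between 0.087 and 0.103 m and z of capped_tube in the frame of rotor between 0.015 and 0.025 m and angle between each of capped_tube, slim_adapter, vial_adapter's own z axis and vertical below 0.12 rad and linear speed of each of capped_tube, slim_adapter, vial_adapter, slim_tube, vial below 0.02 m/s and horizontal distance between capped_tube and loaded_tube between 0.181 and 0.199 m and horizontal distance between slim_adapter and rotor between 0.087 and 0.103 m and z of slim_adapter in the frame of rotor between 0.015 and 0.025 m and horizontal distance between slim_adapter and loaded_slim between 0.181 and 0.199 m and horizontal distance between vial_adapter and rotor between 0.087 and 0.103 m and z of vial_adapter in the frame of rotor between 0.015 and 0.025 m and horizontal distance between vial_adapter and loaded_vial between 0.181 and 0.199 m and horizontal distance between slim_tube and slim_adapter below 0.006 m and z of slim_tube in the frame of slim_adapter between 0.015 and 0.025 m and angle between each of slim_tube, vial's own z axis and vertical below 0.2 rad and horizontal distance between vial and vial_adapter below 0.006 m and z of vial in the frame of vial_adapter between 0.047 and 0.057 m); the robot touches nothing.
It also fails if it takes over 125 s, if anything falls off the work surface, if the arm or the gripper's body presses on something with over 40 N, if the wrist force passes 120 N, or if a joint passes its speed limit or range.

ROBOT

A 6-joint arm with a two-finger parallel gripper is mounted at the origin on a cart in front of the work surface, level with it; the furniture and walls round the work are solid. World frame = base frame: x ahead of the robot, y to its left, z up, the work surface at z = 0. Lengths are in m, angles in rad, forces in N, time in s.
With the tool pointing down it reaches from about 0.35 to 0.85 m from the base axis. Payload 8.1 kg.
Tool frame: the origin (TCP) lies between the finger pads; the fingertips stand 14 mm ahead of it and the grasp point (between the pads) lies 5 mm behind it (robot.tcp_to_tips is the z of the fingertips in the tool frame, in m); z points along the fingers, y is the line along which they close (so a half turn about z gives the same grasp; the last joint's range is limited). The gripper opens to 93 mm and grips with 3 to 60 N. Pads are 15 mm wide; open, the fingers measure 128 mm over their backs; the gripper's body (75 mm by 188 mm) begins 65 mm behind the grasp point.
Start: joints at [-1.424, 0.13, 1.488, -0, 1.523, -0.085], TCP at [0.138, -0.584, 0.233] pointing down, gripper open.
Joint ranges: [-2.96, 2.96], [-0.89, 2.26], [0.02, 2.5], [-1.34, 4.48], [0, 2.73], [-2.66, 2.66]. Speed limits (rad/s): [2.39, 2.39, 2.79, 3.14, 3.14, 3.14].

INTERFACE

Orientations are given as a rotation vector (axis times angle).
In Python, from plant import sensors, read_camera, robot gives the robot as it stands.
- The arm moves only by the tool tcp_steps, called after "Call:" as name(argument=value, ...) on one line, values as JSON. Schema: {"type":"object","properties":{"offsets":{"type":"object","properties":{"jaw":{"type":"array","items":{"type":"number"},"minItems":1,"maxItems":20},"dx":{"type":"array","items":{"type":"number"},"minItems":1,"maxItems":20},"dy":{"type":"array","items":{"type":"number"},"minItems":1,"maxItems":20},"dz":{"type":"array","items":{"type":"number"},"minItems":1,"maxItems":20},"rz":{"type":"array","items":{"type":"number"},"minItems":1,"maxItems":20}},"additionalProperties":false,"required":["jaw","dx","dy","dz","rz"]},"squeeze":{"type":"number"},"only":{"type":"string"},"quiet":{"type":"boolean"},"lines":{"type":"string"}},"required":["offsets"],"additionalProperties":false}. offsets is an object with one list for each field, all of the same length, 1 to 20, a row being the entries at one place: jaw (the finger opening in m), dx, dy, dz (the shift in shares of the most that a row can go, 1 being 50 mm), rz (a turn about the tool's z in normalised numbers (1 is pi rad)); each row shifts and turns the commanded pose from where the row before left it, along the tool's axes as they then stand; what a row does not reach is not made up. A row lasts 1/10 s, in which the tool goes at most 0.05 m and 0.15 rad, less where a joint would pass 70% of its speed; a pose out of reach is approached as far as the arm can. The fingers move at their own pace and stop on an object; squeeze is the grip in N (left out, the last holds). Time passes only in rows, so rows that do not move let the fingers close. The tool returns the time, the measured TCP pose, the force, the opening and the grip force at its end. only (a regular expression) keeps the lines of the reply that match it, lines (a string "A,B") keeps lines A to B, and quiet returns only ok. A shift or turn number past 1, either way, is cut back to 1. Input that does not fit is refused with a message, and nothing moves.
- sensors.read_state(): the state, without advancing time (a new reading comes with each control period).
- read_camera(name): name is "scene" or "top" or "wrist"; returns a dict with "image" (400x640x3 uint8, red, green, blue), "depth" (400x640 float32, m along the optical axis (not along the pixel's ray), 0 where there is no reading), "fx", "fy", "cx", "cy" (pixels), "dist" ([k1, k2, p1, p2, k3] as OpenCV has them; the pictures are not rectified), "R" (3x3) and "t" (3): a world point X has camera coordinates R X + t. Camera axes: x right, y down, z forward; pixel columns grow to the right and rows downward; lengths in m; the calibration is good to about 2 mm. A picture is of the moment at which its call begins.
- robot.close_job(): hands the job in; it is judged then, once.
The state is a dict: "t": time; "q": joint angles; "dq": joint speeds; "joint_torque": joint torques, N m; "tool_pos": TCP position; "orientation": TCP orientation; "force": force on the tool from outside, world axes, zero at the start; "wrist_torque": the same for the moment, N m; "opening": finger opening in m; "gripper_force": force on a finger pad.
Only numpy, scipy, OpenCV 4.12 (cv2) and the standard library are available. Lean on these libraries where they do the work, as an engineer would, in place of code of your own. Each camera call takes 0.05 s, during which the arm holds its last target. There are 200 camera calls.

## Working session

There is one attempt and no reset: what is moved stays moved. The work goes in short steps, Python scripts to look and compute and a tool call to move; the robot and the scene stay as the last step left them, time stands still between calls to the robot, and variables do not carry over. Pictures are saved under pics/ and viewed, at most 14 in all, crops included, and the job is handed in when it is done.

```bash
ls; mkdir -p pics
```

Run:
```python
from plant import sensors, read_camera, robot
import cv2,numpy as np
s=sensors.read_state(); print({k:np.round(v,3) for k,v in s.items()})
for n in("scene","top"):
    c=read_camera(n); cv2.imwrite(f"pics/{n}0.png",c["image"][:,:,::-1]); np.savez(f"{n}0.npz",**{k:np.array(v) for k,v in c.items()})
    print(n,c["fx"],c["cx"],c["cy"],c["dist"],np.round(c["R"],3),-np.array(c["R"]).T@c["t"],(c["depth"]>0).mean())
```

```text
pics
{'t': np.float64(0.0), 'q': array([-1.424,  0.131,  1.489,  0.   ,  1.523, -0.085]), 'dq': array([-0.001, -0.001, -0.001, -0.001, -0.001, -0.001]), 'joint_torque': array([-1.0000e-03, -5.5983e+01, -4.9177e+01,  7.7000e-02,  3.5000e-02,
       -0.0000e+00]), 'tool_pos': array([ 0.138, -0.583,  0.232]), 'orientation': array([-3.119, -0.363,  0.   ]), 'force': array([ 0.453, -0.088,  0.013]), 'wrist_torque': array([ 0.008, -0.004,  0.007]), 'gripper_force': np.float64(0.0), 'opening': np.float64(0.093)}
scene 518.7729541676257 312.79602689415594 197.97226608837877 [-0.05683153  0.          0.          0.          0.        ] [[ 0.582 -0.813  0.01 ]
 [-0.38  -0.283 -0.881]
 [ 0.719  0.509 -0.474]] [-0.35455843 -0.61240351  0.62440547] 0.99605078125
top 402.01293731154664 311.92695156000957 200.9423445760687 [0.02829724 0.         0.         0.         0.        ] [[-0.01  -1.    -0.008]
 [-0.99   0.011 -0.141]
 [ 0.141  0.007 -0.99 ]] [0.38179336 0.00853954 0.95683758] 0.99610546875
```

View pics/scene0.png

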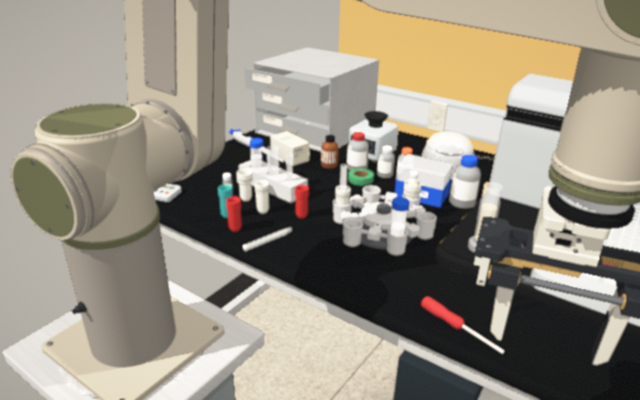

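View pics/top0.png

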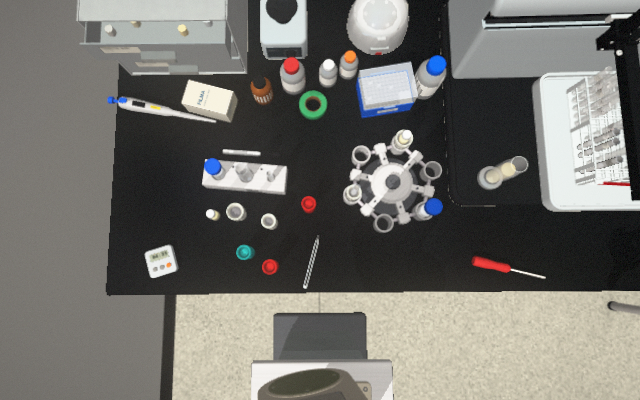

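The scene view shows the rotor at about (385,220), the block at (272,180) and the adapters at (245,190)/(262,197). The top view shows the rotor at (393,182), the block at (245,175), white adapters at (236,212) and (268,221), the vial at (212,214), and red or turquoise decoys at (309,204), (245,252) and (269,267). I'll enlarge the relevant part.

Create h.py:
```python
from plant import sensors, read_camera, robot
import cv2,numpy as np
def load(n):
    d=np.load(n); return {k:d[k] for k in d}
def ray(c,uv):
    K=np.array([[c["fx"],0,c["cx"]],[0,c["fy"],c["cy"]],[0,0,1.]],float)
    p=cv2.undistortPoints(np.array(uv,float).reshape(-1,1,2),K,np.array(c["dist"],float)).reshape(-1,2)
    return np.c_[p,np.ones(len(p))]
def plane(c,uv,z):
    R=np.array(c["R"]);o=-R.T@np.array(c["t"]);d=ray(c,uv)@R
    return o+d*((z-o[2])/d[:,2])[:,None]
def cloud(c):
    h,w=c["depth"].shape;u,v=np.meshgrid(np.arange(w),np.arange(h))
    P=ray(c,np.c_[u.ravel(),v.ravel()])*c["depth"].reshape(-1,1)
    return ((P-np.array(c["t"]))@np.array(c["R"])).reshape(h,w,3)
```

Run:
```python
from h import *
c=load("top0.npz");im=c["image"][:,:,::-1]
a=cv2.resize(im[145:280,195:325],None,fx=4,fy=4,interpolation=cv2.INTER_CUBIC)
b=cv2.resize(im[120:245,325:450],None,fx=4.32,fy=4.32,interpolation=cv2.INTER_CUBIC)
cv2.imwrite("pics/c1.png",cv2.resize(np.hstack([a,b[:540,:540]]),(800,408)))
X=cloud(c)
def comp(lo,hi,box):
    u0,u1,v0,v1=box;m=np.zeros(X.shape[:2],np.uint8);z=X[v0:v1,u0:u1,2]
    m[v0:v1,u0:u1]=(z>lo)&(z<hi)&(c["depth"][v0:v1,u0:u1]>0)
    n,l,s,ce=cv2.connectedComponentsWithStats(m)
    for i in range(1,n):
        if s[i,4]>8:
            P=X[l==i];print(lo,hi,s[i],ce[i].round(1),P.mean(0).round(4),"max",P.max(0).round(3),"min",P.min(0).round(3))
comp(.065,.09,(195,330,190,285));comp(.03,.06,(195,330,190,285));comp(.09,.16,(195,300,140,200));comp(.09,.16,(335,450,120,245))
comp(.056,.072,(335,450,120,245));comp(.04,.05,(195,300,150,205))
```

```text
0.065 0.09 [301 196  15  15 154] [307.8 202.8] [0.5036 0.0239 0.0722] max [0.519 0.039 0.08 ] min [0.488 0.008 0.065]
0.065 0.09 [226 202  18  18 152] [234.1 210.6] [0.4879 0.1873 0.0728] max [0.507 0.205 0.079] min [0.469 0.168 0.065]
0.065 0.09 [261 213  15  15 157] [267.9 220.1] [0.466  0.1124 0.0723] max [0.481 0.127 0.079] min [0.45  0.097 0.065]
0.065 0.09 [236 244  16  16 164] [243.4 251.9] [0.397  0.1656 0.0721] max [0.414 0.182 0.079] min [0.382 0.15  0.065]
0.065 0.09 [262 259  15  16 164] [269.  266.5] [0.3648 0.1094 0.0721] max [0.381 0.125 0.079] min [0.349 0.094 0.065]
0.03 0.06 [262 190  22   2  33] [274.3 190.3] [0.538  0.1017 0.0401] max [0.54  0.131 0.048] min [0.536 0.081 0.032]
0.03 0.06 [206 209  11  10  85] [211.  213.1] [0.4859 0.2452 0.0457] max [0.497 0.256 0.055] min [0.476 0.236 0.03 ]
0.03 0.06 [249 247   4  12  13] [251.2 252.7] [0.3955 0.1537 0.0383] max [0.408 0.159 0.06 ] min [0.384 0.152 0.031]
0.09 0.16 [204 158  17  17 232] [212.2 166.1] [0.5791 0.2269 0.1163] max [0.597 0.244 0.122] min [0.563 0.212 0.09 ]
0.09 0.16 [234 162  15  16 104] [240.9 169
[... 1898 characters left out ...]
0.4914 -0.1078  0.0574] max [ 0.504 -0.095  0.06 ] min [ 0.479 -0.12   0.056]
0.056 0.072 [399 211  12  12  41] [405.3 216.1] [ 0.4732 -0.1939  0.0573] max [ 0.485 -0.18   0.06 ] min [ 0.46  -0.204  0.056]
0.056 0.072 [374 213  20  19 112] [383.9 222.2] [ 0.4596 -0.1449  0.0616] max [ 0.48  -0.123  0.065] min [ 0.44  -0.165  0.056]
0.056 0.072 [399 217   6   6  17] [401.3 219.8] [ 0.4649 -0.1847  0.0573] max [ 0.471 -0.18   0.061] min [ 0.46  -0.191  0.056]
0.04 0.05 [ 202  160   84   32 1496] [248.5 176.8] [0.5696 0.1608 0.0457] max [0.61  0.269 0.05 ] min [0.536 0.076 0.04 ]
0.04 0.05 [240 169   7   6   9] [242.4 170.9] [0.5833 0.1748 0.0467] max [0.587 0.18  0.05 ] min [0.576 0.166 0.041]
```

View pics/c1.png

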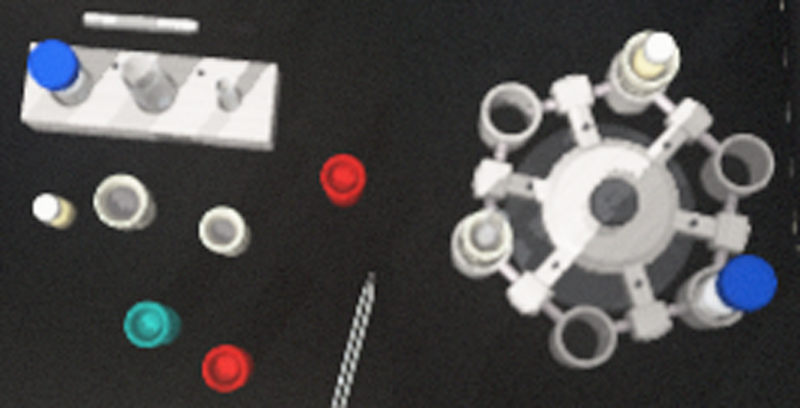

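Candidates (top-view pixels):
- **White adapters:** (236,212) has the wide collar and bore, so it is vial_adapter. (268,221) has the narrow bore and 32 mm collar, so it is slim_adapter. The enlarged crop confirms both. Same-shaped red ones at (309,204) and (269,267) and a turquoise one at (245,252) are decoys.
- **Block:** the blue cap at (213,167) is capped_tube, (241,170) is the open tube, and (269,173) is slim_tube. The vial is at (211,213).
- **Loaded places:** vial upper right, slim at left, capped tube lower right. So the capped tube goes to the upper-left cup, the slim adapter to the right cup and the vial adapter to the bottom cup.

Next I turn the tool so it closes along world x (tool x = world +y, tool y = world +x) and move over.

Careful with the scale: shifts go in shares of 50 mm and turns go in shares of pi rad. That gives: -0.01 m is -0.2, -0.149 rad / 3.1416 = -0.0474.

Call:
tcp_steps(offsets={"jaw": [0.06,0.06,0.06,0.06,0.06,0.06,0.06,0.06,0.06],"dx": [0,0,0,0,0,0,0,0,0],"dy": [0,0,0,0,0,0,0,0,0],"dz": [0,0,0,0,0,0,0,-0.2,-0.2],"rz": [-0.0474,-0.0474,-0.0474,-0.0474,-0.0474,-0.0474,-0.0474,-0.0474,-0.0468]}, squeeze=20)

```text
t: 1.0
tool_pos: [0.1378, -0.5833, 0.2517]
orientation: [-2.213, -2.227, -0.002]
force: [0.3, 0.2, 0.0]
opening: 0.06
gripper_force: 0.0
```

Call:
tcp_steps(offsets={"jaw": [0.06,0.06,0.06,0.06,0.06,0.06,0.06,0.06,0.06,0.06,0.06,0.06,0.06,0.06,0.06,0.06,0.06,0.06,0.06,0.06],"dx": [0.86,0.86,0.86,0.86,0.86,0.86,0.86,0.86,0.86,0.86,0.86,0.86,0.86,0.86,0.86,0.86,0.86,0.86,0,0],"dy": [0.44,0.44,0.44,0.44,0.44,0.44,0.44,0.44,0.44,0.44,0.44,0.44,0.44,0.44,0.44,0.44,0.44,0.44,0,0],"dz": [0,0,0,0,0,0,0,0,0,0,0,0,0,0,0,0,0,0,0,0],"rz": [0,0,0,0,0,0,0,0,0,0,0,0,0,0,0,0,0,0,0,0]})

```text
t: 3.0
tool_pos: [0.5334, 0.1908, 0.2513]
orientation: [-2.218, -2.223, 0.004]
force: [-0.0, -0.6, -0.9]
opening: 0.0604
gripper_force: 0.0
```

Run:
```python
from h import *
s=sensors.read_state();R=cv2.Rodrigues(s["orientation"])[0];print(s["t"],s["tool_pos"].round(4),R.round(3).tolist())
c=read_camera("wrist");np.savez("w1.npz",**{k:np.array(v) for k,v in c.items()});cv2.imwrite("pics/w1.png",c["image"][:,:,::-1])
print(c["fx"],(-c["R"].T@c["t"]).round(3),c["R"].round(2).tolist())
```

```text
3.0 [0.5334 0.1908 0.2513] [[-0.002, 1.0, -0.003], [1.0, 0.002, -0.001], [-0.001, -0.003, -1.0]]
302.670182746851 [0.532 0.256 0.403] [[1.0, 0.0, -0.0], [0.0, -0.97, 0.24], [-0.0, -0.24, -0.97]]
```

View pics/w1.png

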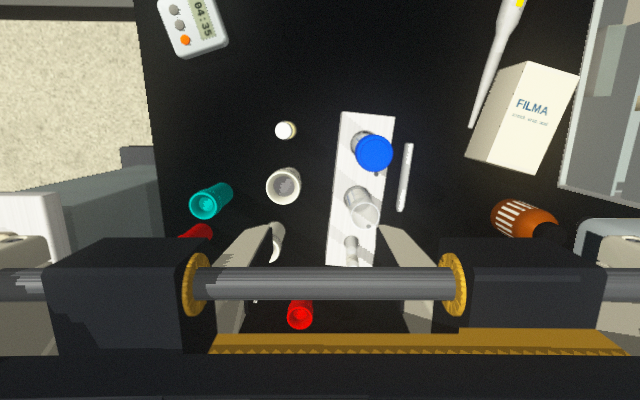

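The wrist picture shows the blue cap at (374,152), the vial at (285,130), vial_adapter at (283,186), the open tube at (362,207), and the slim tube at (351,245) half behind the finger. I'll compare the top discs by depth in both views.

Add to h.py:
```python
def disc(X,cx,cy,r,zlo,zhi):
    m=(np.hypot(X[...,0]-cx,X[...,1]-cy)<r)&(X[...,2]>zlo)&(X[...,2]<zhi)
    P=X[m]
    if len(P)<5: return None
    (a,b),rr=cv2.minEnclosingCircle((P[:,:2]*1000).astype(np.float32))
    return len(P),P[:,:2].mean(0).round(4),"circ",round(a/1e3,4),round(b/1e3,4),round(rr,1),P[:,2].max().round(4)
```

Run:
```python
from h import *
for n in("top0.npz","w1.npz"):
    X=cloud(load(n));print(n)
    print("cap",disc(X,.579,.227,.03,.115,.125)); print("vial",disc(X,.486,.245,.025,.046,.06))
    print("vad",disc(X,.488,.187,.03,.0735,.085)); print("sad",disc(X,.466,.112,.03,.0735,.085)); print("slim",disc(X,.565,.107,.025,.112,.122)); print("open",disc(X,.574,.167,.025,.108,.122))
    if n[0]=="t":
        for p in((.6175,-.0982),(.4597,-.1447),(.5788,-.2581)): print("cup",disc(X,*p,.026,.0605,.066))
        print("hub",disc(X,.552,-.167,.03,.068,.075),"lt",disc(X,.4865,-.2358,.03,.131,.14))
    z=X[...,2];m=((z>.044)&(z<.0485)&(abs(X[...,0]-.57)<.06)&(abs(X[...,1]-.17)<.12))
    P=(X[m][:,:2]*1000).astype(np.float32);print("block",cv2.minAreaRect(P))
    # block plane pixels near the capped well: hole outline
```

```text
top0.npz
cap (194, array([0.5805, 0.228 ]), 'circ', 0.5811, 0.228, 17.3, np.float64(0.1216))
vial (58, array([0.4867, 0.2467]), 'circ', 0.4871, 0.2468, 9.5, np.float64(0.0553))
vad (71, array([0.4883, 0.1868]), 'circ', 0.4875, 0.1867, 19.1, np.float64(0.0793))
sad (73, array([0.4658, 0.1133]), 'circ', 0.4658, 0.1128, 15.7, np.float64(0.0793))
slim (12, array([0.5644, 0.1074]), 'circ', 0.5644, 0.1071, 7.2, np.float64(0.1172))
open (47, array([0.5749, 0.1672]), 'circ', 0.5744, 0.1671, 14.7, np.float64(0.1196))
cup (70, array([ 0.6196, -0.0973]), 'circ', 0.6175, -0.0973, 20.3, np.float64(0.0647))
cup (81, array([ 0.4581, -0.1451]), 'circ', 0.4594, -0.1444, 21.3, np.float64(0.0652))
cup (84, array([ 0.5777, -0.2593]), 'circ', 0.5781, -0.258, 20.4, np.float64(0.0659))
hub (138, array([ 0.5518, -0.1679]), 'circ', 0.5514, -0.1673, 16.4, np.float64(0.0737)) lt (221, array([ 0.486 , -0.2357]), 'circ', 0.4859, -0.236, 17.6, np.float64(0.1388))
block ((574.711669921875, 172.1547393798828), (189.97535705566406, 60.52435302734375), 84.39043426513672)
w1.npz
cap (1062, array([0.5781, 0.2291]), 'circ', 0.5783, 0.2288, 17.5, np.float64(0.1209))
vial (230, array([0.4845, 0.2484]), 'circ', 0.4843, 0.2483, 9.5, np.float64(0.0533))
vad (321, array([0.485 , 0.1873]), 'circ', 0.4852, 0.1871, 19.1, np.float64(0.078))
sad (91, array([0.4745, 0.1109]), 'circ', 0.4698, 0.1119, 14.0, np.float64(0.0774))
slim (21, array([0.5613, 0.1136]), 'circ', 0.5614, 0.1123, 4.7, np.float64(0.1172))
open (231, array([0.5713, 0.1674]), 'circ', 0.5715, 0.1676, 14.7, np.float64(0.118))
block ((572.0088500976562, 172.10806274414062), (190.35546875, 60.32453155517578), 84.2243881225586)
```

In the tool's units: 0.04 m is 0.8, 0.036 m is 0.72.

Call:
tcp_steps(offsets={"jaw": [0.06,0.06,0.06,0.06,0.06,0.06,0.06,0.02,0.02,0.02,0.02,0.02,0.02],"dx": [0.376,0.378,0,0,0,0,0,0,0,0,0,0,0],"dy": [0.46,0.46,0,0,0,0,0,0,0,0,0,0,0],"dz": [0,0,0.72,0.8,0.8,0.6,0,0,0,0,0,0,0],"rz": [0,0,0,0,0,0,0,0,0,0,0,0,0]}, squeeze=25)

```text
t: 4.35
tool_pos: [0.5811, 0.2281, 0.1085]
orientation: [2.22, 2.22, 0.004]
force: [0.5, -1.2, 6.5]
opening: 0.0336
gripper_force: 25.0
```

In the tool's units: -0.049 m is -0.98, -0.03 m is -0.6.

Call:
tcp_steps(offsets={"jaw": [0.02,0.02,0.02,0.02,0.02,0.02,0.02,0.02,0.02,0.02,0.02,0.02,0.02,0.02,0.02,0.02,0.02],"dx": [0,0,0,0,0,-0.98,-0.98,-0.98,-0.98,-0.98,-0.98,-0.98,-0.98,-0.98,-0.98,0,0],"dy": [0,0,0,0,0,-0.06,-0.06,-0.06,-0.06,-0.06,-0.06,-0.06,-0.06,-0.06,-0.06,0,0],"dz": [-0.6,-0.8,-0.8,-0.8,-0.8,0,0,0,0,0,0,0,0,0,0,0,0],"rz": [0,0,0,0,0,0,0,0,0,0,0,0,0,0,0,0,0]})

```text
t: 6.05
tool_pos: [0.5493, -0.2633, 0.2961]
orientation: [-2.223, -2.218, -0.0]
force: [-0.3, -0.2, 0.3]
opening: 0.0337
gripper_force: 25.0
```

Run:
```python
from h import *
s=sensors.read_state();print(s["tool_pos"].round(4))
c=read_camera("wrist");np.savez("w2.npz",**{k:np.array(v) for k,v in c.items()});cv2.imwrite("pics/w2.png",c["image"][:,:,::-1])
X=cloud(c)
for p in((.6175,-.0982),(.4597,-.1447),(.5788,-.2581)): print("cup",disc(X,*p,.026,.0605,.066))
print("hub",disc(X,.552,-.167,.03,.068,.075))
print("ls",disc(X,.525,-.076,.02,.149,.158),"lt",disc(X,.4865,-.2358,.03,.131,.14),"lv",disc(X,.6444,-.189,.03,.119,.13))
```

```text
[ 0.5493 -0.2633  0.2961]
cup (325, array([ 0.6145, -0.0969]), 'circ', 0.6146, -0.0978, 20.7, np.float64(0.0644))
cup (292, array([ 0.4572, -0.1424]), 'circ', 0.457, -0.1433, 20.5, np.float64(0.0647))
cup (247, array([ 0.5758, -0.2571]), 'circ', 0.5753, -0.2573, 20.5, np.float64(0.0638))
hub (523, array([ 0.5489, -0.1661]), 'circ', 0.5489, -0.1662, 16.4, np.float64(0.0727))
ls None lt (873, array([ 0.4837, -0.2344]), 'circ', 0.4833, -0.2346, 17.5, np.float64(0.1369)) lv (313, array([ 0.6408, -0.1885]), 'circ', 0.6413, -0.1884, 10.4, np.float64(0.1252))
```

View pics/w2.png

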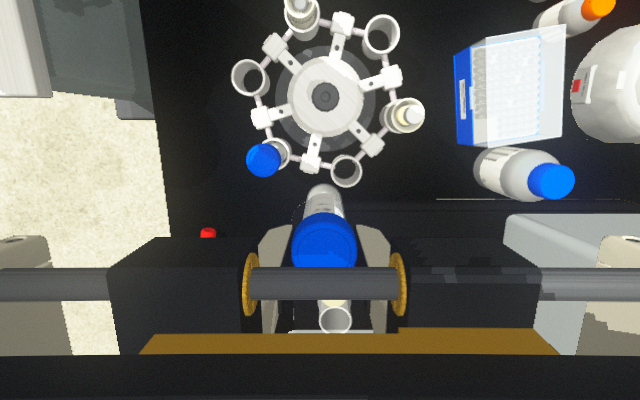

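The tube is held, with the blue cap at (324,245). The rotor shows its three empty cups at (249,77), (381,34) and (346,171). The cap's measured position against the TCP gives the wrist camera's bias.

Run:
```python
from h import *
c=load("w2.npz");X=cloud(c);im=cv2.cvtColor(c["image"],cv2.COLOR_RGB2HSV)
m=(im[...,0]>100)&(im[...,0]<125)&(im[...,1]>150);m[:200]=0;m[:,:270]=0;m[:,370:]=0
P=X[m];print(len(P),np.percentile(P[:,2],[1,50,99]).round(4))
t=P[P[:,2]>np.percentile(P[:,2],99)-.004];print(t.mean(0).round(4),t.min(0).round(4),t.max(0).round(4),cv2.minEnclosingCircle((t[:,:2]*1000).astype(np.float32)))
# body of tube below the cap, seen beyond the cap: lean
b=(im[...,2]>90)&(X[...,2]>.19)&(X[...,2]<.285)&(np.hypot(X[...,0]-.548,X[...,1]+.263)<.03)
Q=X[b]
for lo in np.arange(.19,.28,.015):
    q=Q[(Q[:,2]>lo)&(Q[:,2]<lo+.015)]
    if len(q)>5: print(round(lo,3),len(q),q.mean(0).round(4),"x",q[:,0].min().round(4),q[:,0].max().round(4),"ymax",q[:,1].max().round(4))
```

```text
3114 [0.2906 0.3048 0.3069]
[ 0.5475 -0.2578  0.306 ] [ 0.5306 -0.27    0.3029] [ 0.5643 -0.1986  0.4481] ((547.349609375, -235.80413818359375), 37.212554931640625)
0.205 107 [ 0.5469 -0.247   0.2142] x 0.5336 0.5605 ymax -0.2444
0.22 163 [ 0.5471 -0.2475  0.2276] x 0.5337 0.5606 ymax -0.2447
0.235 193 [ 0.5475 -0.248   0.2428] x 0.5336 0.5608 ymax -0.2453
0.25 248 [ 0.5472 -0.2485  0.2577] x 0.5338 0.5606 ymax -0.2456
0.265 282 [ 0.5474 -0.2487  0.2725] x 0.5338 0.5609 ymax -0.2463
0.28 39 [ 0.5486 -0.2521  0.2826] x 0.525 0.5705 ymax -0.2466
```

In the tool's units: 0.0403 m is 0.806, 0.03 m is 0.6.

Call:
tcp_steps(offsets={"jaw": [0.02,0.02,0.02,0.02,0.02,0.02,0.02,0.02,0.02,0.02,0.02,0.02,0.02,0.02],"dx": [0.806,0.806,0.806,0.804,0,0,0,0,0,0,0,0,0,0],"dy": [0.336,0.336,0.338,0.338,0,0,0,0,0,0,0,0,0,0],"dz": [0,0,0,0,0.6,0.8,0.8,0.28,0,0.2,0.2,0.2,0.16,0],"rz": [0,0,0,0,0,0,0,0,0,0,0,0,0,0]})

```text
t: 7.5
tool_pos: [0.6164, -0.1011, 0.133]
orientation: [-2.22, -2.22, 0.002]
force: [-0.5, 0.1, -0.7]
opening: 0.0335
gripper_force: 25.0
```

In the tool's units: 0.004 m is 0.08, 0.003 m is 0.06.

Call:
tcp_steps(offsets={"jaw": [0.02,0.02,0.02],"dx": [0,0,0],"dy": [0,0,0],"dz": [0.08,0.06,0],"rz": [0,0,0]})

```text
t: 7.8
tool_pos: [0.6171, -0.1012, 0.1273]
orientation: [-2.221, -2.221, 0.0]
force: [0.3, -0.4, -0.9]
opening: 0.0332
gripper_force: 25.0
```

In the tool's units: -0.05 m is -1, -0.045 m is -0.9.

Call:
tcp_steps(offsets={"jaw": [0.055,0.055,0.055,0.055,0.055,0.055,0.055,0.055,0.055,0.055,0.055],"dx": [0,0,0,0,0,0,-0.9,-0.9,-0.9,0,0],"dy": [0,0,0,0,0,0,-0.36,-0.36,-0.36,0,0],"dz": [0,0,0,-0.6,-0.8,-1,-0.4,0,0,0,0],"rz": [0,0,0,0,0,0,0,0,0,0,0]})

```text
t: 8.9
tool_pos: [0.5637, -0.2351, 0.2669]
orientation: [2.224, 2.218, 0.001]
force: [0.5, -0.1, -0.3]
opening: 0.0552
gripper_force: 0.0
```

Run:
```python
from h import *
s=sensors.read_state();print(s["tool_pos"].round(4))
c=read_camera("wrist");cv2.imwrite("pics/w3.png",c["image"][:,:,::-1])
X=cloud(c);print("cap",disc(X,.6155,-.098,.03,.131,.142)); print("C",disc(X,.457,-.1433,.026,.0605,.066))
```

```text
[ 0.5637 -0.2351  0.2669]
cap (1406, array([ 0.614 , -0.1047]), 'circ', 0.6144, -0.1047, 17.8, np.float64(0.137))
C (337, array([ 0.457 , -0.1435]), 'circ', 0.4571, -0.1435, 20.7, np.float64(0.0645))
```

In the tool's units: 0.05 m is 1, 0.0468 m is 0.936.

Call:
tcp_steps(offsets={"jaw": [0.055,0.055,0.055,0.055,0.055,0.055,0.055,0.055,0.055,0.055,0.055,0.055,0.055,0.055,0.055,0.055],"dx": [0.936,0.936,0.936,0.938,0.938,0.938,0.936,0.936,0.936,0,0,0,0,0,0,0],"dy": [-0.17,-0.17,-0.17,-0.17,-0.17,-0.17,-0.17,-0.172,-0.172,0,0,0,0,0,0,0],"dz": [0,0,0,0,0,0,0,0,0,0.8,1,1,0.8,0.3,0.2,0],"rz": [0,0,0,0,0,0,0,0,0,0,0,0,0,0,0,0]})

```text
t: 10.55
tool_pos: [0.4874, 0.1881, 0.0619]
orientation: [-2.22, -2.222, 0.0]
force: [0.5, 0.2, 0.4]
opening: 0.0553
gripper_force: 0.0
```

In the tool's units: -0.05 m is -1, -0.045 m is -0.9.

Call:
tcp_steps(offsets={"jaw": [0.02,0.02,0.02,0.02,0.02,0.02,0.02,0.02,0.02,0.02,0.02,0.02,0.02,0.02,0.02,0.02],"dx": [0,0,0,0,0,0,0,0,-0.9,-0.9,-0.9,-0.9,-0.9,-0.9,0,0],"dy": [0,0,0,0,0,0,0,0,-0.08,-0.08,-0.08,-0.08,-0.08,-0.08,0,0],"dz": [0,0,0,0,0,-0.4,-0.8,-1,-0.4,0,0,0,0,0,0,0],"rz": [0,0,0,0,0,0,0,0,0,0,0,0,0,0,0,0]})

```text
t: 12.15
tool_pos: [0.4633, -0.0835, 0.1921]
orientation: [2.225, 2.218, 0.001]
force: [-0.3, 0.9, -0.2]
opening: 0.0375
gripper_force: 25.0
```

Run:
```python
from h import *
s=sensors.read_state();p=s["tool_pos"];print(p.round(4))
c=read_camera("wrist");cv2.imwrite("pics/w4.png",c["image"][:,:,::-1])
X=cloud(c);print(disc(X,p[0]-.002,p[1]+.001,.025,p[2]+.01,p[2]+.03))
q=X[(np.hypot(X[...,0]-p[0]+.002,X[...,1]-p[1])<.03)&(X[...,2]>p[2]-.07)&(X[...,2]<p[2]+.02)]
for lo in np.arange(-.07,.02,.01):
    k=q[(q[:,2]-p[2]>lo)&(q[:,2]-p[2]<lo+.01)]
    if len(k)>5:print(round(lo,2),len(k),k.mean(0).round(4),k[:,0].min().round(4),k[:,0].max().round(4),k[:,1].max().round(4))
```

```text
[ 0.4633 -0.0835  0.1921]
(1404, array([ 0.4611, -0.0754]), 'circ', 0.4614, -0.0748, 23.7, np.float64(0.2221))
-0.06 62 [ 0.4592 -0.0724  0.1397] 0.4463 0.4722 -0.0698
-0.05 131 [ 0.4599 -0.0721  0.1473] 0.4467 0.4727 -0.0696
-0.04 125 [ 0.4592 -0.0714  0.1569] 0.4478 0.471 -0.0697
-0.03 8 [ 0.4605 -0.0703  0.163 ] 0.4555 0.4642 -0.0699
-0.02 119 [ 0.4623 -0.0724  0.1805] 0.434 0.4893 -0.0651
-0.01 1827 [ 0.4614 -0.0807  0.1899] 0.4326 0.49 -0.0648
0.0 1366 [ 0.4614 -0.0766  0.1977] 0.4327 0.4899 -0.0649
0.01 1272 [ 0.461  -0.0751  0.205 ] 0.4326 0.4901 -0.0647
```

View pics/w4.png

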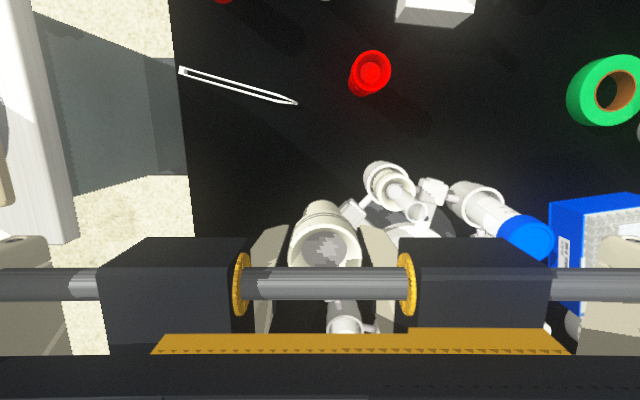

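Held upright, with the collar at (323,245). I'm moving above cup C and lowering.

In the tool's units: -0.03 m is -0.6, -0.0296 m is -0.592.

Call:
tcp_steps(offsets={"jaw": [0.02,0.02,0.02,0.02,0.02,0.02,0.02,0.02,0.02,0.02],"dx": [-0.6,-0.592,0,0,0,0,0,0,0,0],"dy": [-0.04,-0.04,0,0,0,0,0,0,0,0],"dz": [0,0,0.6,0.6,0,0.2,0.2,0.2,0.2,0],"rz": [0,0,0,0,0,0,0,0,0,0]})

```text
t: 13.2
tool_pos: [0.4585, -0.1417, 0.0901]
orientation: [-2.22, -2.22, 0.001]
force: [-0.2, 1.2, 0.3]
opening: 0.0375
gripper_force: 25.0
```

In the tool's units: 0.004 m is 0.08, 0.003 m is 0.06.

Call:
tcp_steps(offsets={"jaw": [0.02,0.02,0.02],"dx": [0,0,0],"dy": [0,0,0],"dz": [0.08,0.06,0],"rz": [0,0,0]})

```text
t: 13.5
tool_pos: [0.4592, -0.1422, 0.0845]
orientation: [-2.221, -2.221, 0.0]
force: [-0.4, 0.4, -1.0]
opening: 0.0381
gripper_force: 25.0
```

Release, then go to the slim adapter (wrist frame ≈ .4635, .1125) with a check from above.

In the tool's units: -0.05 m is -1, -0.04 m is -0.8.

Call:
tcp_steps(offsets={"jaw": [0.055,0.055,0.055,0.055,0.055,0.055,0.055,0.055,0.055,0.055,0.055],"dx": [0,0,0,0,0,0,0,-0.8,-0.8,0,0],"dy": [0,0,0,0,0,0,0,0.2,0.2,0,0],"dz": [0,0,0,-0.6,-0.8,-1,-1,0,0,0,0],"rz": [0,0,0,0,0,0,0,0,0,0,0]})

```text
t: 14.6
tool_pos: [0.4792, -0.2227, 0.2544]
orientation: [-2.223, -2.219, 0.0]
force: [0.3, -0.2, -0.5]
opening: 0.0549
gripper_force: 0.0
```

Run:
```python
from h import *
s=sensors.read_state();p=s["tool_pos"];print(p.round(4))
X=cloud(read_camera("wrist"))
print("vad",disc(X,.457,-.1433,.03,.092,.105));print("B",disc(X,.5755,-.2573,.026,.0605,.066));print("cap",disc(X,.6145,-.1047,.03,.131,.142))
```

```text
[ 0.4792 -0.2227  0.2544]
vad (523, array([ 0.4552, -0.1424]), 'circ', 0.4557, -0.143, 18.8, np.float64(0.0979))
B (280, array([ 0.5754, -0.2574]), 'circ', 0.5754, -0.2572, 20.6, np.float64(0.0642))
cap (1546, array([ 0.6134, -0.1047]), 'circ', 0.6137, -0.1048, 17.7, np.float64(0.137))
```

In the tool's units: 0.05 m is 1, 0.006 m is 0.12.

Call:
tcp_steps(offsets={"jaw": [0.055,0.055,0.055,0.055,0.055,0.055,0.055,0.055,0.055,0.055,0.055,0.055,0.055,0.055,0.02,0.02,0.02,0.02,0.02,0.02],"dx": [0.96,0.96,0.96,0.96,0.96,0.96,0.94,0,0,0,0,0,0,0,0,0,0,0,0,0],"dy": [-0.04,-0.04,-0.04,-0.04,-0.04,-0.04,-0.04,0,0,0,0,0,0,0,0,0,0,0,0,0],"dz": [0,0,0,0,0,0,0,0.8,1,1,0.7,0.24,0.12,0,0,0,0,0,0,0],"rz": [0,0,0,0,0,0,0,0,0,0,0,0,0,0,0,0,0,0,0,0]})

```text
t: 16.65
tool_pos: [0.4663, 0.1129, 0.0628]
orientation: [2.221, 2.221, 0.002]
force: [-1.1, -0.0, 6.4]
opening: 0.0313
gripper_force: 25.0
```

Call:
tcp_steps(offsets={"jaw": [0.02,0.02,0.02,0.02,0.02,0.02,0.02,0.02,0.02,0.02,0.02,0.02,0.02,0.02],"dx": [0,0,0,-0.2,-0.9,-0.9,-0.9,-0.9,-0.9,-0.9,-0.9,-0.88,0,0],"dy": [0,0,0,0,0.26,0.26,0.26,0.26,0.26,0.26,0.26,0.26,0,0],"dz": [-0.6,-0.8,-1,-1,-0.4,0,0,0,0,0,0,0,0,0],"rz": [0,0,0,0,0,0,0,0,0,0,0,0,0,0]})

```text
t: 18.05
tool_pos: [0.5687, -0.256, 0.2493]
orientation: [-2.222, -2.218, 0.0]
force: [0.9, 0.1, -0.5]
opening: 0.0314
gripper_force: 25.0
```

Run:
```python
from h import *
s=sensors.read_state();p=s["tool_pos"];print(p.round(4))
X=cloud(read_camera("wrist"))
q=X[(np.hypot(X[...,0]-p[0]+.002,X[...,1]-p[1])<.03)&(X[...,2]>p[2]-.07)&(X[...,2]<p[2]+.02)]
for lo in np.arange(-.07,.02,.01):
    k=q[(q[:,2]-p[2]>lo)&(q[:,2]-p[2]<lo+.01)]
    if len(k)>5:print(round(lo,2),len(k),k.mean(0).round(4),k[:,0].min().round(4),k[:,0].max().round(4),k[:,1].max().round(4))
```

```text
[ 0.5687 -0.256   0.2493]
-0.06 48 [ 0.5657 -0.2441  0.1974] 0.5531 0.5789 -0.2417
-0.05 137 [ 0.5655 -0.2442  0.2045] 0.5521 0.5795 -0.2415
-0.04 153 [ 0.5654 -0.2442  0.2144] 0.5525 0.5795 -0.2415
-0.03 175 [ 0.5663 -0.244   0.2242] 0.5527 0.5796 -0.2415
-0.02 226 [ 0.5667 -0.2451  0.2347] 0.5422 0.5913 -0.2415
-0.01 482 [ 0.5666 -0.2458  0.2454] 0.538 0.5954 -0.2396
0.0 1913 [ 0.5669 -0.2522  0.2541] 0.538 0.5954 -0.2395
0.01 1461 [ 0.5667 -0.2485  0.2627] 0.5381 0.5954 -0.2397
```

In the tool's units: 0.045 m is 0.9, 0.009 m is 0.18.

Call:
tcp_steps(offsets={"jaw": [0.02,0.02,0.02,0.02,0.02,0.02,0.02,0.02,0.02,0.02],"dx": [-0.032,0,0,0,0,0,0,0,0,0],"dy": [0.18,0,0,0,0,0,0,0,0,0],"dz": [0,0.6,0.9,0.8,0,0.2,0.2,0.2,0.2,0],"rz": [0,0,0,0,0,0,0,0,0,0]})

```text
t: 19.1
tool_pos: [0.5774, -0.2564, 0.0939]
orientation: [-2.22, -2.22, 0.001]
force: [-0.1, -0.2, -0.5]
opening: 0.0314
gripper_force: 25.0
```

In the tool's units: 0.004 m is 0.08, 0.003 m is 0.06.

Call:
tcp_steps(offsets={"jaw": [0.02,0.02,0.02,0.02],"dx": [0,0,0,0],"dy": [0,0,0,0],"dz": [0.08,0.06,0.04,0],"rz": [0,0,0,0]})

```text
t: 19.5
tool_pos: [0.578, -0.2567, 0.0861]
orientation: [-2.221, -2.221, 0.0]
force: [0.1, -0.4, -0.3]
opening: 0.0318
gripper_force: 25.0
```

Careful with the scale: shifts go in shares of 50 mm and turns go in shares of pi rad. That gives: -0.05 m is -1, -0.04 m is -0.8.

Call:
tcp_steps(offsets={"jaw": [0.055,0.055,0.055,0.055,0.055,0.055,0.055,0.055,0.055],"dx": [0,0,0,0,0,0,-0.2,0,0],"dy": [0,0,0,0,0,0,0,0,0],"dz": [0,0,0,-0.6,-0.8,-1,-1,0,0],"rz": [0,0,0,0,0,0,0,0,0]})

```text
t: 20.4
tool_pos: [0.5791, -0.2673, 0.2579]
orientation: [2.219, 2.218, 0.002]
force: [-0.6, -0.5, -0.1]
opening: 0.0553
gripper_force: 0.0
```

Run:
```python
from h import *
s=sensors.read_state();p=s["tool_pos"];print(p.round(4))
X=cloud(read_camera("wrist"))
print("sad",disc(X,.5755,-.2573,.022,.092,.105));print("vad",disc(X,.457,-.1433,.03,.092,.105))
```

```text
[ 0.5791 -0.2673  0.2579]
sad (395, array([ 0.575 , -0.2568]), 'circ', 0.575, -0.2568, 16.0, np.float64(0.0974))
vad (622, array([ 0.4553, -0.1421]), 'circ', 0.4562, -0.1428, 19.6, np.float64(0.0979))
```

Call:
tcp_steps(offsets={"jaw": [0.055,0.055,0.055,0.055,0.055,0.055,0.055,0.055],"dx": [0.96,0.96,0.96,0.96,0.96,0.96,0,0],"dy": [-0.06,-0.06,-0.06,-0.06,-0.06,-0.06,0,0],"dz": [0,0,0,0,0,0,0,0],"rz": [0,0,0,0,0,0,0,0]})

```text
t: 21.25
tool_pos: [0.5591, 0.0226, 0.2534]
orientation: [-2.217, -2.223, 0.004]
force: [0.7, 0.0, -0.5]
opening: 0.0551
gripper_force: 0.0
```

Run:
```python
from h import *
s=sensors.read_state();p=s["tool_pos"];print(p.round(4))
c=read_camera("wrist");cv2.imwrite("pics/w5.png",cv2.resize(c["image"][:260,150:470,::-1],None,fx=2.4,fy=2.2));X=cloud(c)
np.savez("w5.npz",**{k:np.array(v) for k,v in c.items()})
q=X[(np.hypot(X[...,0]-.563,X[...,1]-.108)<.022)&(X[...,2]>.052)]
for lo in np.arange(.05,.12,.01):
    k=q[(q[:,2]>lo)&(q[:,2]<lo+.01)]
    if len(k)>3:print(round(lo,2),len(k),k.mean(0).round(4),k.min(0).round(4),k.max(0).round(4))
print("vial",disc(X,.485,.2475,.025,.046,.06))
```

```text
[0.5591 0.0226 0.2534]
0.06 95 [0.5631 0.109  0.0644] [0.5577 0.1035 0.0618] [0.5685 0.114  0.0691]
0.07 10 [0.5616 0.1112 0.0744] [0.5577 0.1022 0.0711] [0.5662 0.1143 0.0798]
0.08 8 [0.56   0.1102 0.0862] [0.5567 0.1043 0.0826] [0.5668 0.113  0.0883]
0.09 11 [0.5607 0.1114 0.0938] [0.5567 0.106  0.09  ] [0.5676 0.1137 0.098 ]
0.1 9 [0.5595 0.1106 0.1066] [0.5559 0.1042 0.1013] [0.5661 0.1131 0.1095]
0.11 80 [0.5617 0.1072 0.1154] [0.555  0.1002 0.11  ] [0.5687 0.1141 0.1175]
vial None
```

View pics/w5.png

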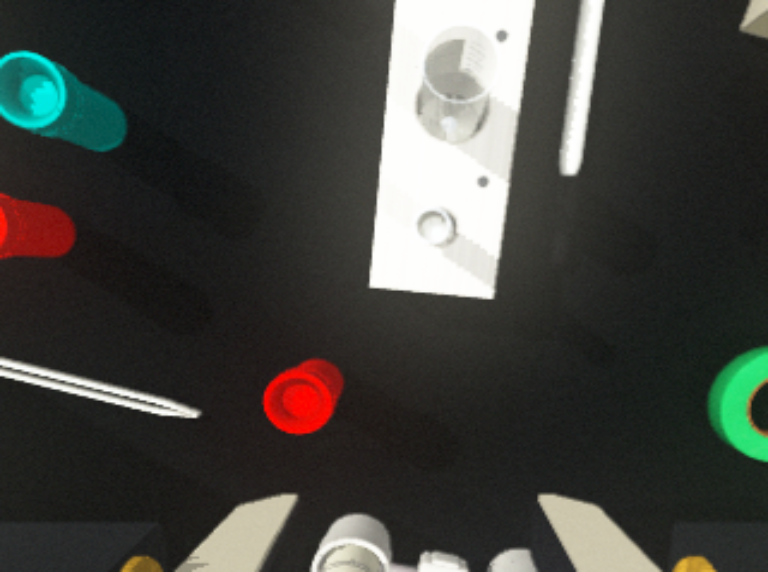

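The picture shows the slim tube in the block at (436,226) in the crop, upright to within a degree or so, and the open tube at (457,75). Both adapters are home (tops at 96–98 mm). I'm grasping the slim tube.

In the tool's units: 0.0424 m is 0.848, 0.042 m is 0.84.

Call:
tcp_steps(offsets={"jaw": [0.045,0.045,0.045,0.045,0.045,0.045,0.045,0.045,0.005,0.005,0.005,0.005,0.005,0.005,0.005],"dx": [0.84,0.848,0,0,0,0,0,0,0,0,0,0,0,0,0],"dy": [0.04,0.054,0,0,0,0,0,0,0,0,0,0,0,0,0],"dz": [0,0,0.8,0.8,0.8,0.6,0.16,0.04,0,0,0,0,0,0,0],"rz": [0,0,0,0,0,0,0,0,0,0,0,0,0,0,0]}, squeeze=15)

```text
t: 22.8
tool_pos: [0.5657, 0.1059, 0.0962]
orientation: [2.22, 2.221, 0.002]
force: [1.4, 0.0, 2.5]
opening: 0.014
gripper_force: 15.0
```

Call:
tcp_steps(offsets={"jaw": [0.005,0.005,0.005,0.005,0.005,0.005,0.005,0.005,0.005,0.005,0.005,0.005,0.005,0.005],"dx": [0,0,0,0,-0.9,-0.9,-0.9,-0.9,-0.9,-0.9,-0.9,-0.9,0,0],"dy": [0,0,0,0,0.032,0.032,0.032,0.032,0.032,0.032,0.032,0.032,0,0],"dz": [-0.6,-0.8,-1,-1,-0.6,0,0,0,0,0,0,0,0,0],"rz": [0,0,0,0,0,0,0,0,0,0,0,0,0,0]})

```text
t: 24.2
tool_pos: [0.5769, -0.2514, 0.2921]
orientation: [-2.222, -2.217, 0.0]
force: [0.4, 0.6, 0.1]
opening: 0.0144
gripper_force: 15.0
```

Run:
```python
from h import *
s=sensors.read_state();p=s["tool_pos"];print(p.round(4))
c=read_camera("wrist");cv2.imwrite("pics/w6.png",c["image"][:,:,::-1]);X=cloud(c)
np.savez("w6.npz",**{k:np.array(v) for k,v in c.items()})
q=X[(np.hypot(X[...,0]-p[0]+.002,X[...,1]-p[1])<.025)&(X[...,2]>p[2]-.11)&(X[...,2]<p[2]+.04)]
for lo in np.arange(-.11,.04,.01):
    k=q[(q[:,2]-p[2]>lo)&(q[:,2]-p[2]<lo+.01)]
    if len(k)>5:print(round(lo,2),len(k),k.mean(0).round(4),k[:,0].min().round(4),k[:,0].max().round(4),k[:,1].max().round(4))
```

```text
[ 0.5769 -0.2514  0.2921]
-0.09 26 [ 0.5744 -0.2415  0.2092] 0.5679 0.5815 -0.2399
-0.08 60 [ 0.5748 -0.2417  0.2172] 0.5681 0.5814 -0.2401
-0.07 66 [ 0.5747 -0.2421  0.2274] 0.5683 0.5812 -0.2402
-0.06 72 [ 0.575  -0.2424  0.2374] 0.5679 0.5816 -0.2404
-0.05 84 [ 0.5747 -0.2427  0.247 ] 0.5682 0.5814 -0.2408
-0.04 103 [ 0.5749 -0.2431  0.2573] 0.5681 0.5817 -0.2412
-0.03 107 [ 0.5749 -0.2433  0.2672] 0.5683 0.5814 -0.2416
-0.02 208 [ 0.5748 -0.2437  0.2782] 0.5588 0.591 -0.242
-0.01 506 [ 0.575  -0.2446  0.2876] 0.5539 0.596 -0.242
-0.0 729 [ 0.575  -0.2464  0.2969] 0.5531 0.5967 -0.242
0.01 701 [ 0.575  -0.2459  0.3074] 0.5599 0.5902 -0.242
0.02 317 [ 0.5752 -0.2434  0.317 ] 0.5609 0.5891 -0.2421
0.03 214 [ 0.5751 -0.2431  0.3263] 0.5628 0.5874 -0.2418
```

View pics/w6.png

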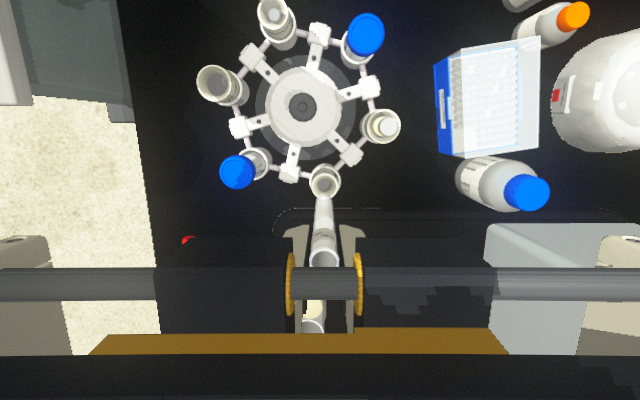

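The slim tube is held at (323,240), with the narrow adapter's mouth just ahead at (325,182). I'm lining up and lowering.

In the tool's units: 0.04 m is 0.8, 0.03 m is 0.6.

Call:
tcp_steps(offsets={"jaw": [0.005,0.005,0.005,0.005,0.005,0.005,0.005,0.005,0.005,0.005,0.005],"dx": [-0.182,0,0,0,0,0,0,0,0,0,0],"dy": [0.004,0,0,0,0,0,0,0,0,0,0],"dz": [0,0.6,0.8,0.5,0,0.2,0.2,0.2,0.2,0.2,0],"rz": [0,0,0,0,0,0,0,0,0,0,0]})

```text
t: 25.35
tool_pos: [0.5767, -0.2593, 0.1459]
orientation: [-2.219, -2.219, 0.001]
force: [0.0, -0.1, -0.1]
opening: 0.0144
gripper_force: 15.0
```

In the tool's units: 0.006 m is 0.12, 0.004 m is 0.08.

Call:
tcp_steps(offsets={"jaw": [0.005,0.005,0.005,0.005],"dx": [0,0,0,0],"dy": [0,0,0,0],"dz": [0.12,0.08,0.04,0],"rz": [0,0,0,0]})

```text
t: 25.75
tool_pos: [0.5776, -0.2597, 0.1358]
orientation: [-2.221, -2.221, 0.0]
force: [0.1, 0.1, -0.9]
opening: 0.0144
gripper_force: 15.0
```

Call:
tcp_steps(offsets={"jaw": [0.045,0.045,0.045,0.045,0.045,0.045,0.045,0.045,0.045,0.045],"dx": [0,0,0,0,0,0,0,-0.6,0,0],"dy": [0,0,0,0,0,0,0,0,0,0],"dz": [0,0,0,0,-0.6,-0.8,-1,-0.4,0,0],"rz": [0,0,0,0,0,0,0,0,0,0]})

```text
t: 26.75
tool_pos: [0.5778, -0.2903, 0.2764]
orientation: [2.222, 2.22, 0.001]
force: [-0.9, 0.2, -0.2]
opening: 0.0449
gripper_force: 0.0
```

Run:
```python
from h import *
s=sensors.read_state();p=s["tool_pos"];print(p.round(4))
c=read_camera("wrist");cv2.imwrite("pics/w7.png",c["image"][:,:,::-1]);X=cloud(c)
print("slimtop",disc(X,.575,-.257,.022,.13,.17),disc(X,.575,-.257,.022,.1495,.16));print("sad",disc(X,.575,-.257,.022,.092,.0985))
```

```text
[ 0.5778 -0.2903  0.2764]
slimtop (183, array([ 0.5739, -0.263 ]), 'circ', 0.5738, -0.2628, 8.0, np.float64(0.1538)) (76, array([ 0.5741, -0.2635]), 'circ', 0.5737, -0.2635, 7.4, np.float64(0.1538))
sad (300, array([ 0.5756, -0.2535]), 'circ', 0.5751, -0.2567, 15.9, np.float64(0.0983))
```

In the tool's units: 0.0489 m is 0.978, -0.0083 m is -0.166.

Call:
tcp_steps(offsets={"jaw": [0.045,0.045,0.045,0.045,0.045,0.045,0.045,0.045,0.045,0.045,0.045,0.045],"dx": [0.978,0.978,0.978,0.978,0.978,0.978,0.978,0.978,0.978,0.978,0,0],"dy": [-0.166,-0.166,-0.166,-0.166,-0.166,-0.166,-0.166,-0.166,-0.166,-0.166,0,0],"dz": [0,0,0,0,0,0,0,0,0,0,0,0],"rz": [0,0,0,0,0,0,0,0,0,0,0,0]})

```text
t: 28.0
tool_pos: [0.4931, 0.2005, 0.2742]
orientation: [-2.216, -2.225, 0.005]
force: [-0.1, -1.0, -0.1]
opening: 0.0451
gripper_force: 0.0
```

Run:
```python
from h import *
s=sensors.read_state();p=s["tool_pos"];print(p.round(4))
X=cloud(read_camera("wrist"));print("vial",disc(X,.485,.2475,.025,.046,.06))
```

```text
[0.4931 0.2005 0.2742]
vial (196, array([0.484 , 0.2485]), 'circ', 0.4839, 0.2483, 9.5, np.float64(0.053))
```

In the tool's units: 0.05 m is 1, 0.048 m is 0.96.

Call:
tcp_steps(offsets={"jaw": [0.045,0.045,0.045,0.045,0.045,0.045,0.045,0.045,0.045,0.01,0.01,0.01,0.01,0.01,0.01,0.01],"dx": [0.96,0,0,0,0,0,0,0,0,0,0,0,0,0,0,0],"dy": [-0.14,0,0,0,0,0,0,0,0,0,0,0,0,0,0,0],"dz": [0,0.8,1,1,1,0.6,0.2,0.08,0,0,0,0,0,0,0,0],"rz": [0,0,0,0,0,0,0,0,0,0,0,0,0,0,0,0]})

```text
t: 29.65
tool_pos: [0.4884, 0.2475, 0.043]
orientation: [2.221, 2.221, 0.002]
force: [-0.7, -0.3, 5.6]
opening: 0.0214
gripper_force: 15.0
```

Call:
tcp_steps(offsets={"jaw": [0.01,0.01,0.01,0.01,0.01,0.01,0.01,0.01,0.01,0.01,0.01,0.01,0.01,0.01],"dx": [0,0,0,-0.2,-0.96,-0.96,-0.96,-0.96,-0.96,-0.96,-0.96,-0.96,0,0],"dy": [0,0,0,0,-0.056,-0.056,-0.056,-0.056,-0.056,-0.056,-0.056,-0.056,0,0],"dz": [-0.6,-0.8,-1,-1,-0.6,0,0,0,0,0,0,0,0,0],"rz": [0,0,0,0,0,0,0,0,0,0,0,0,0,0]})

```text
t: 31.05
tool_pos: [0.4652, -0.1417, 0.2372]
orientation: [-2.224, -2.217, 0.0]
force: [-0.4, 0.2, -0.6]
opening: 0.021
gripper_force: 14.9
```

Run:
```python
from h import *
s=sensors.read_state();p=s["tool_pos"];print(p.round(4))
c=read_camera("wrist");cv2.imwrite("pics/w8.png",c["image"][:,:,::-1]);X=cloud(c)
q=X[(np.hypot(X[...,0]-p[0]+.002,X[...,1]-p[1])<.025)&(X[...,2]>p[2]-.06)&(X[...,2]<p[2]+.03)]
for lo in np.arange(-.05,.03,.005):
    k=q[(q[:,2]-p[2]>lo)&(q[:,2]-p[2]<lo+.005)]
    if len(k)>5:print(round(lo,3),len(k),k.mean(0).round(4),k[:,0].min().round(4),k[:,0].max().round(4),k[:,1].max().round(4))
```

```text
[ 0.4652 -0.1417  0.2372]
-0.045 24 [ 0.4613 -0.1319  0.1964] 0.4503 0.4716 -0.1296
-0.04 64 [ 0.4593 -0.1316  0.1999] 0.4504 0.4702 -0.1293
-0.035 70 [ 0.4607 -0.1316  0.2048] 0.4508 0.4719 -0.1293
-0.03 72 [ 0.4601 -0.1317  0.2097] 0.451 0.4728 -0.1293
-0.025 85 [ 0.4614 -0.1315  0.2147] 0.452 0.4721 -0.1292
-0.02 78 [ 0.4619 -0.1314  0.2198] 0.4529 0.4731 -0.1293
-0.015 176 [ 0.4628 -0.1324  0.2251] 0.4454 0.4813 -0.1293
-0.01 411 [ 0.4624 -0.134   0.2297] 0.44 0.4862 -0.1293
-0.005 269 [ 0.4623 -0.134   0.235 ] 0.4402 0.4867 -0.131
-0.0 310 [ 0.463  -0.1338  0.2396] 0.4399 0.4867 -0.131
0.005 1227 [ 0.4643 -0.1387  0.2451] 0.4404 0.4861 -0.131
0.01 204 [ 0.4634 -0.134   0.25  ] 0.4416 0.4849 -0.1325
0.015 208 [ 0.4632 -0.1338  0.2547] 0.4425 0.4842 -0.1324
0.02 207 [ 0.4635 -0.1339  0.2596] 0.4431 0.4837 -0.1323
0.025 198 [ 0.4631 -0.1336  0.2646] 0.4443 0.4825 -0.1323
```

View pics/w8.png

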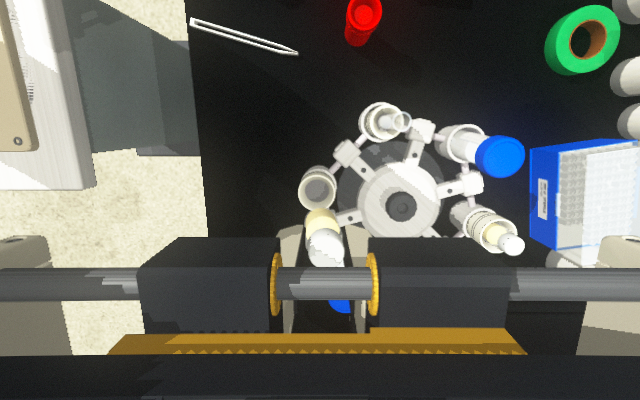

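The vial is held at (324,240), tilted about 0.1 rad in x, with the wide adapter right ahead at (317,188). I'll lower it into the flared mouth gently and let the bore straighten it.

In the tool's units: 0.04 m is 0.8, -0.0064 m is -0.128.

Call:
tcp_steps(offsets={"jaw": [0.01,0.01,0.01,0.01,0.01,0.01,0.01,0.01,0.01],"dx": [-0.052,0,0,0,0,0,0,0,0],"dy": [-0.128,0,0,0,0,0,0,0,0],"dz": [0,0.6,0.8,0.4,0,0.1,0.1,0.1,0],"rz": [0,0,0,0,0,0,0,0,0]})

```text
t: 32.0
tool_pos: [0.4594, -0.1435, 0.1327]
orientation: [2.221, 2.221, 0.0]
force: [0.0, -0.2, 0.7]
opening: 0.021
gripper_force: 14.9
```

In the tool's units: 0.004 m is 0.08.

Call:
tcp_steps(offsets={"jaw": [0.01,0.01,0.01],"dx": [0,0,0],"dy": [0,0,0],"dz": [0.08,0.08,0],"rz": [0,0,0]})

```text
t: 32.3
tool_pos: [0.4589, -0.1435, 0.124]
orientation: [-2.221, -2.221, 0.0]
force: [-0.6, -0.3, -0.3]
opening: 0.0211
gripper_force: 14.9
```

Call:
tcp_steps(offsets={"jaw": [0.01,0.01,0.01],"dx": [0,0,0],"dy": [0,0,0],"dz": [0.08,0.04,0],"rz": [0,0,0]})

```text
t: 32.6
tool_pos: [0.459, -0.1435, 0.1182]
orientation: [-2.221, -2.221, 0.0]
force: [-1.0, -0.3, -0.8]
opening: 0.0212
gripper_force: 14.9
```

Bottom at about 75 mm with no contact force. Release and look.

In the tool's units: -0.05 m is -1, -0.045 m is -0.9.

Call:
tcp_steps(offsets={"jaw": [0.045,0.045,0.045,0.045,0.045,0.045,0.045,0.045,0.045,0.045],"dx": [0,0,0,0,0,0,-0.9,-0.9,0,0],"dy": [0,0,0,0,0,0,0.6,0.6,0,0],"dz": [0,0,0,-0.6,-0.8,-1,-0.6,0,0,0],"rz": [0,0,0,0,0,0,0,0,0,0]})

```text
t: 33.6
tool_pos: [0.5111, -0.222, 0.2616]
orientation: [-2.221, -2.218, 0.001]
force: [0.8, -0.2, -0.1]
opening: 0.0452
gripper_force: 0.0
```

Run:
```python
from h import *
s=sensors.read_state();print(s["tool_pos"].round(4))
c=read_camera("wrist");X=cloud(c)
cv2.imwrite("pics/w9.png",cv2.resize(c["image"][:230,150:470,::-1],None,fx=2.4,fy=2.4))
print("vial",disc(X,.456,-.143,.02,.12,.135));print("vad",disc(X,.456,-.143,.025,.092,.0985));print("cap",disc(X,.614,-.105,.03,.131,.142));print("sad",disc(X,.575,-.257,.022,.092,.0985));print("slim",disc(X,.575,-.26,.022,.149,.16))
```

```text
[ 0.5111 -0.222   0.2616]
vial (348, array([ 0.4552, -0.1425]), 'circ', 0.455, -0.1427, 9.6, np.float64(0.1251))
vad (509, array([ 0.4567, -0.1424]), 'circ', 0.4557, -0.1427, 19.3, np.float64(0.0984))
cap (1373, array([ 0.6137, -0.1048]), 'circ', 0.614, -0.1048, 17.3, np.float64(0.1369))
sad (287, array([ 0.5745, -0.2522]), 'circ', 0.5747, -0.2565, 15.9, np.float64(0.0983))
slim (22, array([ 0.5777, -0.2593]), 'circ', 0.577, -0.2603, 5.1, np.float64(0.1528))
```

View pics/w9.png

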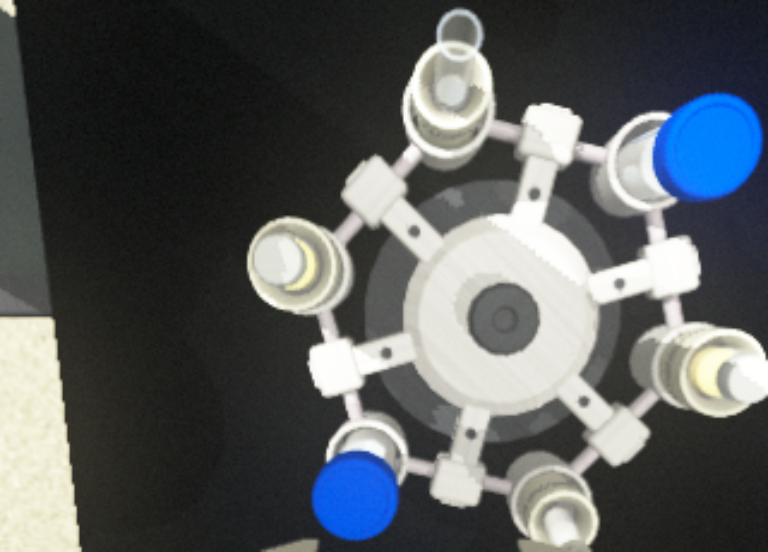

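All six places are filled and matched across:
- **Vial:** at (280,258) in its adapter, opposite the loaded vial.
- **Capped tube:** at (708,147), opposite the loaded blue cap at (355,495).
- **Slim tube:** at (555,525), opposite the loaded slim tube at (460,40).

Measured heights match fully home, and the arm is clear.

```bash
python3 -c "
from plant import robot
print(robot.close_job())"
```

```text
the job is handed in; nothing more can be done
None
```

The rotor is loaded and the job was handed in at about 34 s: the capped tube, slim tube in its adapter and vial in its adapter each sit opposite their match at fully-home height, the largest lean about 0.06 rad; the judge's verdict was not shown.

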